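# Change the ink in the carrying tote

### The arm

A 7-joint arm with a two-finger parallel gripper is mounted at the origin on the work surface; the furniture and walls round the work are solid. World frame = base frame: x ahead of the robot, y to its left, z up, the work surface at z = 0. Lengths are in m, angles in rad, forces in N, time in s.
With the tool pointing down it reaches from about 0.35 to 0.9 m from the base axis. Payload 7.2 kg.
Tool frame: the origin (TCP) lies at the very end of the fingers, on their centre line; the grasp point (between the pads) lies 19 mm behind it; z points along the fingers, y is the line along which they close (so a half turn about z gives the same grasp; the last joint's range is limited). The gripper opens to 88 mm and grips with 3 to 60 N. Pads are 20 mm wide; open, the fingers measure 115 mm over their backs; the gripper's body (75 mm by 178 mm) begins 61 mm behind the grasp point.
Start: joints at [1.087, 0.411, -0.013, 1.596, 0.006, 1.134, -0.082], TCP at [0.252, -0.572, 0.223] pointing down, gripper open.
Joint ranges: [-2.95, 2.95], [-0.29, 1.99], [-1.47, 1.44], [0.14, 2.54], [-1.03, 4.17], [0.13, 1.85], [-2.86, 2.86]. Speed limits (rad/s): [2.39, 2.39, 3.01, 3.01, 3.14, 3.14, 3.14].

### API

Orientations are given as a rotation vector (axis times angle).
In Python, from station import observe, snapshot, get_calibration, sign_off gives the robot as it stands.
- The arm moves only by the tool move_arm, never from a script. Its argument "moves" is text: rows parted by semicolons, each of 7 numbers parted by spaces: the closure, from 0 (fully open) to 1 (shut), then the shift along the tool's x, y, z in m, then the turn, a rotation vector about the tool's x, y, z in degrees. In form: claw x y z rx ry rz; .... A call has 1 to 12 rows; each row is the pose to reach, as a shift and turn from the pose commanded when the call began, along the tool's axes at that moment; what a row does not reach only later rows make up. A row lasts 1/12 s, in which the tool goes at most 41.7 mm and 7.16 degrees, less where a joint would pass 70% of its speed; a pose out of reach is approached as far as the arm can. A call with a gripper value outside its range is refused whole. The fingers move at their own pace and stop on an object; the grip force is fixed at half the most. Time passes only in rows, so rows that repeat a pose let the fingers close. It gives the time, the measured TCP pose, the force and the opening at its end, in the units of the state.
- observe(): the state, without advancing time (a new reading comes with each control period).
- snapshot(name): name is "scene" or "top" or "wrist"; returns the picture (400x640x3 uint8, blue, green, red); there is no depth.
- get_calibration(name): a dict with "mtx" (3x3 intrinsics, pixels), "distortion" ([k1, k2, p1, p2, k3] as OpenCV has them; the pictures are not rectified), "camera_from_world" (4x4, takes a point from world to camera coordinates). Camera axes: x right, y down, z forward; pixel columns grow to the right and rows downward; lengths in m; the calibration is good to about 2 mm. A picture is of the moment at which its call begins: read the wrist's pose just before it. get_calibration takes no time and is no camera call; for the wrist camera it gives the pose at the moment of the call.
- sign_off(): hands the job in, once; it reports no verdict.
The state is a dict: "time_s": time; "joint_pos": joint angles; "qvel": joint speeds; "tau": joint torques, N m; "position": TCP position; "tool_rot": TCP orientation; "wrist_force": force on the tool from outside, world axes, zero at the start; "torque": the same for the moment, N m; "width": opening from 0.0 (shut) to 1.0 (fully open).
Only numpy, scipy, OpenCV 4.12 (cv2) and the standard library are available. Lean on these libraries where they do the work, as an engineer would, in place of code of your own. Each camera call takes 0.05 s, during which the arm holds its last target. There are 200 camera calls.

### The job

Change the inks in the carrying tote: lift out its wooden handle bar and set it aside on the table, stand whichever of the two tall containers is in front of the squat round ink pot aside too, then take the pot out and stand it in the middle of the brass dish. Stand the low black-lidded jar from the table in the tote in the place the pot came from. Then put the tall container back where it stood and lay the handle bar back down in both its notches, evenly overhanging, with every jar upright all the time and the other jars left in their places.

Things in the scene. Friction and masses are not known exactly. Their poses are not given: they have to be found in the camera images.
- tote: Brown wooden carrying tote, fixed, 146 deep (x, away from the robot) by 220 wide (y); origin under its centre on the table. Floor top at z 10. Cork seats on it, 58 across: front x -31, rear x +31, at y -46 and +46. Divider at y 0, top z 54. End lips, top z 18, gapped at the seats. Cheeks 14 thick at y +-103, 40 high, in the middle (x +-30) rising to round prongs, top z 139. All in mm.
- bar_mid (a point): Centre of the loose straight wooden handle bar, brass bands near its ends, 252 mm long (its y), 16 wide (x), 18 high (z), 60 g. Starts in the notches of both cheeks, along the tote's y, overhanging each by 16 mm, across above the jars. The notches lie at the tote's x 0, 24 mm wide, floor at z 118 mm, mouth widening upward.
- tall_jar_mid (a point): Centre (half-way up) of the tall straight glass jar with black lid, 59 mm across, 95 mm high, about 0.24 kg; starts on one of the two front seats of the tote (left or right varies).
- flask_mid (a point): Centre (half-way up) of the brown glass bottle: round body 56 mm across up to 72 mm above its foot, then shoulder and a black cap 34 mm across; 100 mm high in all, about 0.18 kg; starts on the other front seat of the tote.
- pot_mid (a point): Centre (half-way up) of the squat round-bellied ink pot with wide yellow lid, 52 mm across, 40 mm high, about 0.11 kg; starts on one of the two rear seats of the tote (left or right varies), about 6 mm behind the tall container before it, so that no finger fits between until that is gone. It is to end on the dish.
- little_jar_mid (a point): Centre (half-way up) of the smallest jar, straight glass with yellow lid, 36 mm across, 48 mm high; stands on the other rear seat of the tote and stays there.
- black_jar_mid (a point): Centre (half-way up) of a low straight glass jar with black lid, 47 mm across, 44 mm high, about 0.1 kg; starts on the table to the right of the tote, near or far. It is to end on the rear seat of the tote from which the pot was taken.
- dish: Round brass dish, 110 mm across, fixed, right of the tote, near or far; origin under its centre on the table; things stand on it 11 mm above the table. Free for putting things aside: the table in front of the tote (x 0.39 to 0.46, y 0.05 to 0.18 m) and the strip along its right edge (x 0.39 to 0.65, y -0.28 to -0.21 m).
Mind the look-alikes: they are no part of the job. Leave any red or turquoise look-alike of the part that bears tall_jar_mid alone.

How it is judged:
On the way, in this order (a step that is already met when the one before it is completed fails the run):
1. the handle bar is out of the tote and lies low, on the table (horizontal distance between bar_mid and tote above 0.09 m and height (world z) of bar_mid below 0.05 m), for 0.2 s.
2. the ink pot stands on the dish (horizontal distance between pot_mid and dish below 0.022 m and z of pot_mid in the frame of dish between 0.026 and 0.036 m and angle between pot_mid's own z axis and vertical below 0.12 rad), for 0.2 s.
3. the black-lidded jar stands in the tote on the rear seat from which the pot was taken (((x of black_jar_mid in the frame of tote between 0.017 and 0.045 m and y of black_jar_mid in the frame of tote between 0.032 and 0.06 m) or (x of black_jar_mid in the frame of tote between 0.017 and 0.045 m and y of black_jar_mid in the frame of tote between -0.06 and -0.032 m)) and z of black_jar_mid in the frame of tote between 0.027 and 0.037 m and angle between black_jar_mid's own z axis and vertical below 0.12 rad), for 0.2 s.
At the end, for the whole second after the job is handed in: Pot upright on the dish within 22 mm of its centre; black-lidded jar upright within 14 mm in x and y of the rear seat the pot left; tall jar, bottle and little jar upright within 15 mm of their start; bar level in both notches, its middle within 15 mm of the tote's; all at rest (all of step 2 and all of step 3 and distance of each of tall_jar_mid, flask_mid, little_jar_mid from where it was at the start of the episode below 0.015 m and angle between each of tall_jar_mid, flask_mid, little_jar_mid's own z axis and vertical below 0.12 rad and x of bar_mid in the frame of tote between -0.007 and 0.007 m and y of bar_mid in the frame of tote between -0.015 and 0.015 m and z of bar_mid in the frame of tote between 0.122 and 0.132 m and angle between the y axis of bar_mid and the y axis of tote, either way round below 0.09 rad and linear speed of each of tall_jar, flask, pot, little_jar, black_jar, bar below 0.02 m/s); the robot touches nothing.
It fails at once if a jar, the bottle or the pot is tipped over (more than 35 degrees) (angle between any of tall_jar_mid, flask_mid, pot_mid, little_jar_mid, black_jar_mid's own z axis and vertical above 0.6 rad).
It also fails if it takes over 141 s, if anything falls off the work surface, if the arm or the gripper's body presses on something with over 40 N, if the wrist force passes 120 N, or if a joint passes its speed limit or range.

## Working session

There is one attempt and no reset: what is moved stays moved. The work goes in short steps, Python scripts to look and compute and a tool call to move; the robot and the scene stay as the last step left them, time stands still between calls to the robot, and variables do not carry over. Pictures are saved under pics/ and viewed, on a budget of 14 in all, crops included, one or two more only if the job needs it, and the job is handed in when it is done.

Besides the shell and the picture viewer there is one more tool, called as name(argument=value, ...) on one line, values as JSON. move_arm: Moves the arm, as the interface text tells. Its arguments: {"type":"object","properties":{"moves":{"type":"string"}},"required":["moves"]}

```bash
mkdir -p pics; ls
python3 - <<'E'
from station import *
import cv2
s=observe();print({k:s[k] for k in('time_s','position','tool_rot','width','wrist_force')})
for n in("scene","top"):
    cv2.imwrite(f"pics/{n}0.png",snapshot(n)); c=get_calibration(n); print(n,c)
E
```

```text
pics
{'time_s': 0.0, 'position': array([ 0.25221031, -0.57129463,  0.22180171]), 'tool_rot': array([-3.07242243e+00, -6.48185917e-01,  7.12583566e-04]), 'width': 1.0038608921112613, 'wrist_force': array([ 0.28994041,  0.77441724, -0.53716984])}
scene {'mtx': array([[485.62956522,   0.        , 323.71437871],
       [  0.        , 485.62956522, 205.12967715],
       [  0.        ,   0.        ,   1.        ]]), 'distortion': array([-0.102747,  0.      ,  0.      ,  0.      ,  0.      ]), 'camera_from_world': array([[-0.06093276, -0.998112  ,  0.00772231,  0.12698166],
       [-0.87077767,  0.04937441, -0.4891916 ,  0.49812072],
       [ 0.48788672, -0.03653221, -0.87214216,  0.89861339],
       [ 0.        ,  0.        ,  0.        ,  1.        ]])}
top {'mtx': array([[480.42035275,   0.        , 314.03087719],
       [  0.        , 480.42035275, 200.67865421],
       [  0.        ,   0.        ,   1.        ]]), 'distortion': array([-0.03463742,  0.        ,  0.        ,  0.        ,  0.        ]), 'camera_from_world': array([[ 0.00265388, -0.99995143, -0.00949155,  0.09502411],
       [-0.99349602, -0.00155602, -0.11385618,  0.49837934],
       [ 0.11383588,  0.00973198, -0.9934519 ,  1.06098071],
       [ 0.        ,  0.        ,  0.        ,  1.        ]])}
```

View pics/scene0.png

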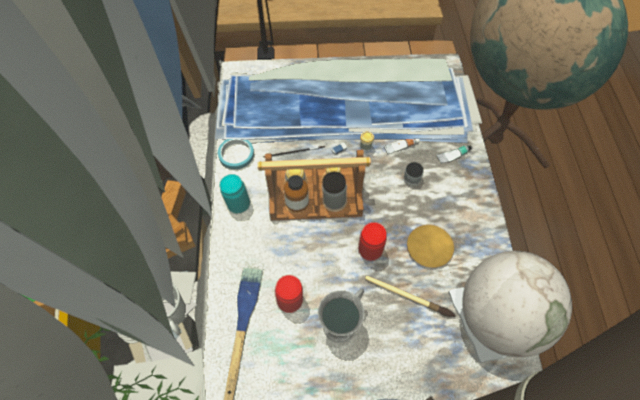

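View pics/top0.png

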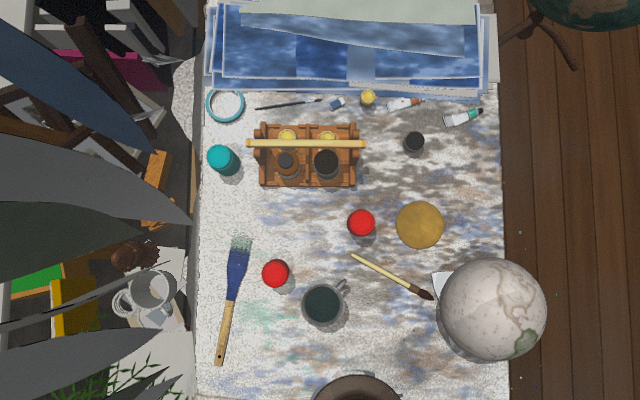

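Tote at scene (315,185) / top (308,155) with bar above; flask left, tall jar right; black jar top (414,142); dish top (420,225); red cans and turquoise look-alike to avoid. Zooming.

```bash
cat > h.py <<'E'
import numpy as np, cv2
from station import *
def ray(c,uv):
    p=cv2.undistortPoints(np.array([[uv]],float),c['mtx'],c['distortion'])[0,0]
    T=c['camera_from_world']; R=T[:3,:3]; return -R.T@T[:3,3], R.T@np.array([p[0],p[1],1])
def atz(c,uv,z):
    o,d=ray(c,uv); return o+d*(z-o[2])/d[2]
def tri(obs):
    A=np.zeros((3,3));b=np.zeros(3);L=[ray(c,uv) for c,uv in obs]
    for o,d in L:
        d=d/np.linalg.norm(d);P=np.eye(3)-np.outer(d,d);A+=P;b+=P@o
    x=np.linalg.solve(A,b)
    return x,[np.linalg.norm(np.cross(x-o,d/np.linalg.norm(d))) for o,d in L]
def proj(c,X):
    T=c['camera_from_world']; return cv2.projectPoints(np.array(X,float).reshape(-1,1,3),cv2.Rodrigues(T[:3,:3])[0],T[:3,3],c['mtx'],c['distortion'])[0].reshape(-1,2)
E
python3 - <<'E'
import cv2,numpy as np
a=cv2.imread('pics/scene0.png')[130:230,245:455];b=cv2.imread('pics/top0.png')[115:255,235:455]
f=lambda i:cv2.resize(i,None,fx=3.6,fy=3.6,interpolation=cv2.INTER_CUBIC)
cv2.imwrite('pics/za.png',f(a)); cv2.imwrite('pics/zb.png',f(b))
E
```

```text
(no output)
```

View pics/za.png

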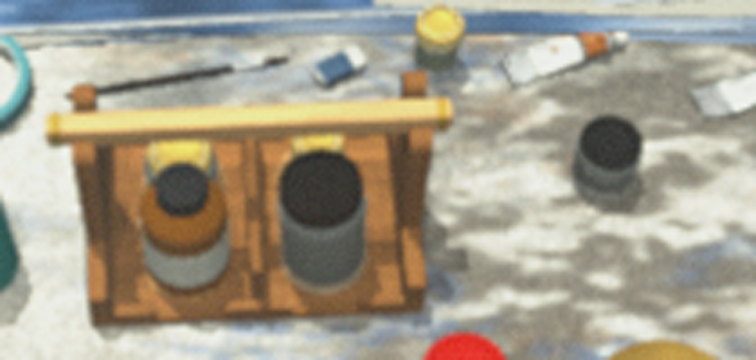

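View pics/zb.png

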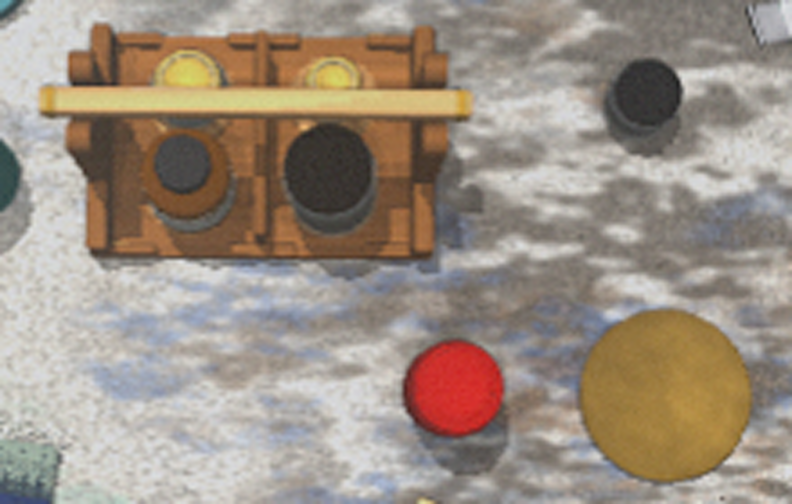

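Pot is rear-left (wider yellow lid at za (182,155), zb (189,78)), behind the flask (cap za (182,188), zb (184,164)). Bar ends, tall lid, black jar and dish are also clear in both crops.

Run:
```python
from h import *
cs,ct=get_calibration('scene'),get_calibration('top')
A=lambda x,y:((x+.5)/3.6-.5+245,(y+.5)/3.6-.5+130)
B=lambda x,y:((x+.5)/3.6-.5+235,(y+.5)/3.6-.5+115)
pts=dict(barL=(A(54,124),B(46,100)),barR=(A(446,109),B(465,103)),cap=(A(182,188),B(184,164)),tall=(A(321,188),B(330,170)),black=(A(611,142),B(648,94)),dish=((431,246),B(666,395)),
cornFL=(A(95,322),B(90,254)),cornFR=(A(425,310),B(436,255)))
for k,(a,b) in pts.items():
    x,r=tri([(cs,a),(ct,b)]);print(k,x.round(4),np.round(r,4))
print('potlid@z.05',atz(ct,B(190,80),.05), 'little@.058',atz(ct,B(333,80),.058),'dish@.011',atz(ct,B(666,395),.011),atz(cs,(431,246),.011))
for x in [(0.45,.05),(.45,.18),(.39,.05),(.39,.18),(.65,-.21),(.39,-.28)]: print(x,proj(cs,[*x,0]),proj(ct,[*x,0]))
print(get_calibration('wrist'))
```

```text
barL [0.6046 0.2316 0.1484] [0.0003 0.0003]
barR [ 0.6033 -0.007   0.1468] [0.0002 0.0002]
cap [0.5738 0.1556 0.1173] [0.0006 0.0006]
tall [0.5709 0.0702 0.1143] [0.0007 0.0007]
black [ 0.6296 -0.1284  0.0609] [0.0003 0.0003]
dish [ 0.4453 -0.1448  0.0202] [0.0007 0.0007]
cornFL [0.5341 0.2194 0.0235] [0.0015 0.0015]
cornFR [0.5356 0.0011 0.0136] [0.0011 0.0011]
potlid@z.05 [0.64094897 0.15645192 0.05      ] little@.058 [0.63895035 0.06677536 0.058     ] dish@.011 [ 0.44596371 -0.14600533  0.011     ] [ 0.4492115 -0.1480378  0.011    ]
(0.45, 0.05) [[345.29047205 252.37791007]] [[333.98466497 222.79422953]]
(0.45, 0.18) [[288.77834487 255.35761485]] [[277.91158429 222.67890552]]
(0.39, 0.05) [[347.4713209 276.8680883]] [[334.0332394  248.81041556]]
(0.39, 0.18) [[289.516936   280.02039432]] [[277.62974403 248.6610989 ]]
(0.65, -0.21) [[440.83598103 174.2683497 ]] [[443.6976761  138.50977048]]
(0.39, -0.28) [[490.3929294  268.14987401]] [[477.15428489 248.98144769]]
{'mtx': array([[313.99896147,   0.        , 324.23267778],
       [  0.        , 313.99896147, 200.38331073],
       [  0.        ,   0.        ,   1.        ]]), 'distortion': array([0.01459922, 0.        , 0.        , 0.        , 0.        ]), 'camera_from_world': array([[ 0.40387897, -0.91481088, -0.00168152, -0.62274891],
       [-0.87418463, -0.38648331,  0.29399301, -0.0349265 ],
       [-0.26959789, -0.11726763, -0.95580609,  0.39158594],
       [ 0.        ,  0.        ,  0.        ,  1.        ]])}
```

move_arm(moves="0 0 0 -0.21 0 0 0;0 0 0 -0.21 0 0 -6;0 0 0 -0.21 0 0 -13;0 0 0 -0.21 0 0 -20;0 0 0 -0.21 0 0 -27;0 0 0 -0.21 0 0 -34;0 0 0 -0.21 0 0 -41;0 0 0 -0.21 0 0 -48;0 0 0 -0.21 0 0 -55;0 0 0 -0.21 0 0 -62;0 0 0 -0.21 0 0 -66.2;0 0 0 -0.21 0 0 -66.2")

```text
time_s: 1.1
position: [0.2523, -0.5717, 0.4322]
tool_rot: [-2.217, -2.225, -0.001]
wrist_force: [-0.5, 0.4, 0.1]
width: 1.002
```

Run:
```python
from h import *
s=observe();print(s['position'],s['tool_rot'],s['joint_pos'],s['width'])
cs,ct=get_calibration('scene'),get_calibration('top')
print(tri([(cs,(516,303)),(ct,(493,310))]))
for uv,z in [((361,223),.06),((275,273),.06),((323,303),.08)]:print(atz(ct,uv,z))
```

```text
[ 0.25232055 -0.57166844  0.43215048] [-2.21671670e+00 -2.22496884e+00 -5.89877199e-04] [ 1.20615707  0.33532894 -0.18833967  1.23096709  0.0614949   1.5816905
  1.0324115 ] 1.002076922567532
(array([ 0.26598764, -0.26476722,  0.12811656]), [np.float64(0.001225687656099714), np.float64(0.0012256876560997206)])
[ 0.44555807 -0.00725795  0.06      ]
[0.33652212 0.18005189 0.06      ]
[0.27473367 0.07604577 0.08      ]
```

move_arm(moves="0 0.036 0.019 0 0 0 0;0 0.072 0.037 0 0 0 0;0 0.108 0.056 0 0 0 0;0 0.144 0.075 0 0 0 0;0 0.18 0.094 0 0 0 0;0 0.216 0.112 0 0 0 0;0 0.252 0.131 0 0 0 0;0 0.288 0.15 0 0 0 0;0 0.324 0.169 0 0 0 0;0 0.36 0.187 0 0 0 0;0 0.396 0.206 0 0 0 0;0 0.43 0.22 0 0 0 0")

```text
time_s: 2.1
position: [0.473, -0.1393, 0.4326]
tool_rot: [2.224, 2.219, 0.0]
wrist_force: [0.7, -0.6, -0.1]
width: 0.999
```

move_arm(moves="0 0.03 0.017 0.02 0 0 0;0 0.06 0.034 0.04 0 0 0;0 0.09 0.05 0.06 0 0 0;0 0.12 0.068 0.08 0 0 0;0 0.15 0.085 0.1 0 0 0;0 0.18 0.1 0.12 0 0 0;0 0.21 0.12 0.14 0 0 0;0 0.24 0.128 0.14 0 0 0;0 0.24 0.128 0.14 0 0 0;0 0.24 0.128 0.14 0 0 0")

```text
time_s: 2.93
position: [0.5998, 0.1007, 0.2917]
tool_rot: [-2.218, -2.222, 0.001]
wrist_force: [0.5, -1.3, 0.0]
width: 1.0
```

Run:
```python
from h import *
import pickle
s=observe();c=get_calibration('wrist');im=snapshot('wrist');cv2.imwrite('pics/w1.png',im);pickle.dump(c,open('w1.pkl','wb'))
print(s['time_s'],s['position'],s['tool_rot'],s['joint_pos'])
```

```text
2.9333 [0.59978065 0.10073176 0.29172176] [-2.21783674e+00 -2.22228108e+00  1.00480232e-03] [ 0.22012018  0.41001614 -0.65044751  1.50987654  0.25101992  1.30817835
 -0.45396114]
```

View pics/w1.png

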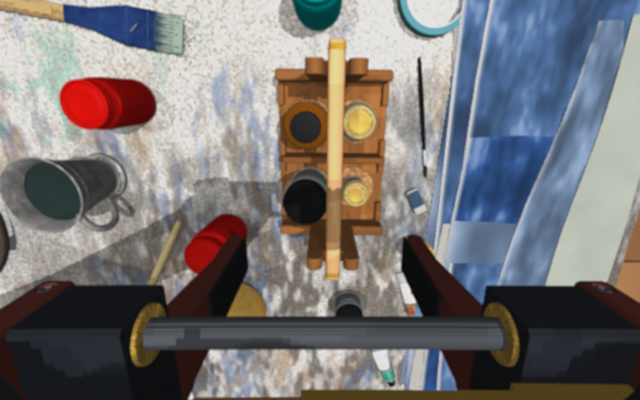

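Wrist view: bar ends (338,42)/(333,277), flask cap (306,126), tall lid (306,195), pot lid (359,120), little lid (355,191). Second view with a sideways baseline.

move_arm(moves="0 0 -0.04 0 0 0 0;0 0 -0.08 0 0 0 0;0 0 -0.12 0 0 0 0;0 0 -0.12 0 0 0 0;0 0 -0.12 0 0 0 0;0 0 -0.12 0 0 0 0")

```text
time_s: 3.48
position: [0.4811, 0.0967, 0.2937]
tool_rot: [2.223, 2.216, 0.002]
wrist_force: [0.5, -0.1, -0.4]
width: 0.995
```

Run:
```python
from h import *
import pickle
s=observe();c=get_calibration('wrist');im=snapshot('wrist');cv2.imwrite('pics/w2.png',im);pickle.dump(c,open('w2.pkl','wb'))
print(s['position'],s['tool_rot'])
a=cv2.imread('pics/w1.png')[25:295,265:405];b=im[25:295,340:560]
f=lambda i:cv2.resize(i,None,fx=2.2,fy=2.2,interpolation=cv2.INTER_CUBIC)
cv2.imwrite('pics/w12.png',np.hstack([f(a),f(b)]))
```

```text
[0.48110226 0.09669647 0.29372437] [2.22303439e+00 2.21594674e+00 1.90779773e-03]
```

View pics/w12.png

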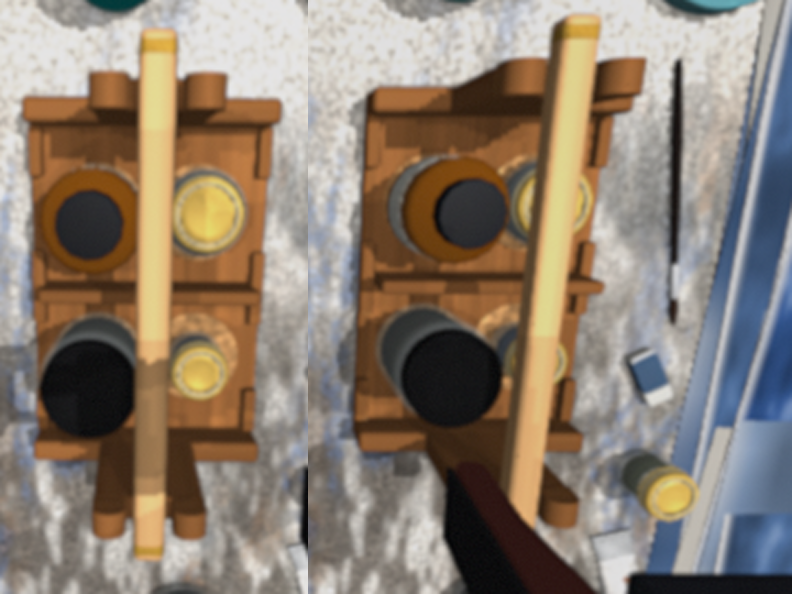

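Crop (scale 2.2): bar far end (159,31)|(580,17), cap (90,224)|(471,214), tall lid (89,390)|(452,379), pot lid (209,212), little lid (200,370), bar near end (150,557).

Run:
```python
from h import *
import pickle
c1,c2=[pickle.load(open(f'w{i}.pkl','rb')) for i in(1,2)]
ct=get_calibration('top')
A=lambda x,y:((x+.5)/2.2-.5+265,(y+.5)/2.2-.5+25)
B=lambda x,y:((x-308+.5)/2.2-.5+340,(y+.5)/2.2-.5+25)
T=lambda x,y:((x+.5)/3.6-.5+235,(y+.5)/3.6-.5+115)
for k,a,b,t,z in [('barF',(159,31),(580,17),(42,100),.136),('cap',(90,224),(471,214),(184,164),.110),('tall',(89,390),(452,379),(330,170),.105),('pot',(209,212),(553,203),(190,77),.05),('barN',(150,557),None,(470,104),.136),('little',(200,370),None,(333,80),.058)]:
    if b:
        x,r=tri([(c1,A(*a)),(c2,B(*b))]);print(k,'tri',x.round(4),np.round(r,4))
    print(k,'w1@z',atz(c1,A(*a),z).round(4), 'w2@z',b and atz(c2,B(*b),z).round(4),'top@z',atz(ct,T(*t),z).round(4))
print('w1 dish etc; black top', atz(ct,T(648,94),.044))
```

```text
barF tri [0.6112 0.2411 0.1295] [0.0002 0.0002]
barF w1@z [0.611  0.2397 0.136 ] w2@z [0.6086 0.2401 0.136 ] top@z [0.6076 0.2361 0.136 ]
cap tri [0.5793 0.1597 0.1039] [0.0001 0.0001]
cap w1@z [0.5797 0.1602 0.11  ] w2@z [0.5776 0.16   0.11  ] top@z [0.5752 0.1555 0.11  ]
tall tri [0.5772 0.0733 0.1004] [0.0003 0.0003]
tall w1@z [0.5775 0.0744 0.105 ] w2@z [0.5759 0.075  0.105 ] top@z [0.5727 0.0694 0.105 ]
pot tri [0.645  0.1621 0.0382] [0.0002 0.0002]
pot w1@z [0.6437 0.1629 0.05  ] w2@z [0.6403 0.1624 0.05  ] top@z [0.6429 0.1565 0.05  ]
barN w1@z [ 0.6098 -0.0068  0.136 ] w2@z None top@z [ 0.6053 -0.0107  0.136 ]
little w1@z [0.6407 0.0723 0.058 ] w2@z None top@z [0.639  0.0668 0.058 ]
w1 dish etc; black top [ 0.63371265 -0.13206103  0.044     ]
```

move_arm(moves="0 0.009 0.04 0.03 0 0 0;0 0.018 0.08 0.06 0 0 0;0 0.018 0.115 0.09 0 0 0;0 0.018 0.127 0.12 0 0 0;0 0.018 0.127 0.15 0 0 0;0 0.018 0.127 0.175 0 0 0;0 0.018 0.127 0.186 0 0 0;0 0.018 0.127 0.186 0 0 0;0 0.018 0.127 0.186 0 0 0;0 0.018 0.127 0.186 0 0 0")

```text
time_s: 4.37
position: [0.6085, 0.1168, 0.1086]
tool_rot: [2.22, 2.22, 0.004]
wrist_force: [-0.3, -0.3, 1.2]
width: 0.997
```

move_arm(moves="1 0 0 0 0 0 0;1 0 0 0 0 0 0;1 0 0 0 0 0 0;1 0 0 0 0 0 0;1 0 0 0 0 0 0;1 0 0 0 0 0 0;1 0 0 0 0 0 0;1 0 0 0 0 0 0;1 0 0 0 0 0 0;1 0 0 0 0 0 0")

```text
time_s: 5.2
position: [0.6071, 0.1164, 0.1066]
tool_rot: [-2.221, -2.222, 0.0]
wrist_force: [0.5, -0.8, -0.6]
width: 0.28
```

move_arm(moves="1 0 0 0 0 0 0;1 0 0 0 0 0 0;1 0 0 0 0 0 0;1 0 0 0 0 0 0;1 0 0 0 0 0 0")

```text
time_s: 5.62
position: [0.6071, 0.1164, 0.1066]
tool_rot: [-2.221, -2.222, 0.0]
wrist_force: [-0.0, -0.6, -0.6]
width: 0.18
```

move_arm(moves="1 0 0 -0.02 0 0 0;1 0 0 -0.05 0 0 0;1 0 0 -0.085 0 0 0;1 0 0 -0.12 0 0 0;1 -0.03 -0.007 -0.15 0 0 7;1 -0.07 -0.016 -0.16 0 0 14;1 -0.11 -0.025 -0.16 0 0 21;1 -0.15 -0.034 -0.16 0 0 28;1 -0.19 -0.043 -0.16 0 0 35;1 -0.23 -0.052 -0.16 0 0 42;1 -0.27 -0.061 -0.16 0 0 49;1 -0.31 -0.07 -0.16 0 0 56")

```text
time_s: 6.62
position: [0.5364, -0.1955, 0.2669]
tool_rot: [3.007, 0.91, 0.0]
wrist_force: [1.5, -0.6, -0.5]
width: 0.18
```

```bash
cat > st.py <<'E'
from h import *
import sys
from scipy.spatial.transform import Rotation as R
s=observe();r=R.from_rotvec(s['tool_rot']);print(s['time_s'],s['position'].round(4),'tool y angle',np.degrees(np.arctan2(*r.as_matrix()[1::-1,1])).round(2),'tilt z',r.as_matrix()[:,2].round(4),'w',round(s['width']*88,1),'j7',s['joint_pos'][6].round(2))
if len(sys.argv)>3: print('shift',r.inv().apply(np.array(sys.argv[1:4],float)-s['position']).round(4))
E
python3 st.py .525 -.247 .21
```

```text
6.6167 [ 0.5364 -0.1955  0.2669] tool y angle -56.32 tilt z [ 4.e-04 -3.e-04 -1.e+00] w 15.8 j7 -0.83
shift [-0.038   0.0366  0.0569]
```

move_arm(moves="1 -0.013 0.012 0.03 0 0 7;1 -0.025 0.025 0.06 0 0 14;1 -0.038 0.037 0.09 0 0 21;1 -0.038 0.037 0.12 0 0 28;1 -0.038 0.037 0.15 0 0 33.7;1 -0.038 0.037 0.18 0 0 33.7;1 -0.038 0.037 0.21 0 0 33.7;1 -0.038 0.037 0.23 0 0 33.7;1 -0.038 0.037 0.245 0 0 33.7;1 -0.038 0.037 0.252 0 0 33.7;1 -0.038 0.037 0.257 0 0 33.7;1 -0.038 0.037 0.257 0 0 33.7")

```text
time_s: 7.62
position: [0.5263, -0.2454, 0.0092]
tool_rot: [-3.141, -0.009, 0.001]
wrist_force: [1.4, 0.2, -0.6]
width: 0.179
```

```bash
python3 st.py .525 -.247 .006
```

```text
7.6167 [ 0.5263 -0.2454  0.0092] tool y angle -89.67 tilt z [-7.e-04  4.e-04 -1.e+00] w 15.7 j7 -1.37
shift [-0.0013  0.0016  0.0032]
```

move_arm(moves="1 0 0 0.004 0 0 0;1 0 0 0.004 0 0 0;0.5 0 0 0.004 0 0 0;0.5 0 0 0.004 0 0 0;0.5 0 0 0.004 0 0 0;0.5 0 0 0.004 0 0 0;0.5 0 0 0.004 0 0 0;0.5 0 0 0.004 0 0 0;0.5 0 0 0.004 0 0 0")

```text
time_s: 8.37
position: [0.5265, -0.2456, 0.0057]
tool_rot: [3.142, 0.009, 0.0]
wrist_force: [-0.3, -0.4, -0.4]
width: 0.499
```

```bash
python3 st.py .578 .157 .28
```

```text
8.3667 [ 0.5265 -0.2456  0.0057] tool y angle -89.67 tilt z [ 1.e-04 -1.e-04 -1.e+00] w 43.9 j7 -1.37
shift [ 0.0538 -0.4023 -0.2743]
```

move_arm(moves="0.5 0 0 -0.04 0 0 0;0 0 0 -0.08 0 0 -7;0 0 0 -0.12 0 0 -14;0 0.01 -0.028 -0.15 0 0 -21;0 0.017 -0.06 -0.175 0 0 -28;0 0.024 -0.09 -0.2 0 0 -35;0 0.032 -0.125 -0.22 0 0 -42;0 0.04 -0.16 -0.24 0 0 -49;0 0.048 -0.195 -0.26 0 0 -56;0 0.056 -0.23 -0.28 0 0 -63;0 0.064 -0.27 -0.284 0 0 -70;0 0.07 -0.31 -0.284 0 0 -77")

```text
time_s: 9.37
position: [0.5958, 0.0664, 0.2919]
tool_rot: [2.447, 1.967, 0.005]
wrist_force: [0.7, -0.4, -0.9]
width: 1.0
```

```bash
python3 st.py .60 .1 .29
```

```text
9.3667 [0.5958 0.0664 0.2919] tool y angle -12.41 tilt z [ 0.0038 -0.     -1.    ] w 88.0 j7 -0.61
shift [ 0.0337 -0.0032  0.0019]
```

move_arm(moves="0 0.03 -0.003 0.002 0 0 -7;0 0.034 -0.003 0.002 0 0 -12.2;0 0.034 -0.003 0.002 0 0 -12.2;0 0.034 -0.003 0.002 0 0 -12.2;0 0.034 -0.003 0.002 0 0 -12.2;0 0.034 -0.003 0.002 0 0 -12.2")

```text
time_s: 9.87
position: [0.5995, 0.0968, 0.2876]
tool_rot: [2.235, 2.206, -0.001]
wrist_force: [0.1, -0.5, 0.1]
width: 1.003
```

```bash
python3 - <<'E'
from h import *
import pickle
c=get_calibration('wrist');im=snapshot('wrist');cv2.imwrite('pics/w3.png',im);pickle.dump(c,open('w3.pkl','wb'))
t=snapshot('scene')
f=lambda i:cv2.resize(i,None,fx=2.5,fy=2.5,interpolation=cv2.INTER_CUBIC)
a=f(im[40:280,260:410]);b=f(t[110:270,380:540])
b=cv2.copyMakeBorder(b,0,a.shape[0]-b.shape[0],0,0,cv2.BORDER_CONSTANT)
cv2.imwrite('pics/w3z.png',np.hstack([a,b]))
E
python3 st.py .578 .158 .15
```

```text
9.9667 [0.5994 0.0972 0.2877] tool y angle -0.67 tilt z [ 2.e-04 -6.e-04 -1.e+00] w 87.6 j7 -0.48
shift [ 0.0606 -0.0221  0.1377]
```

View pics/w3z.png

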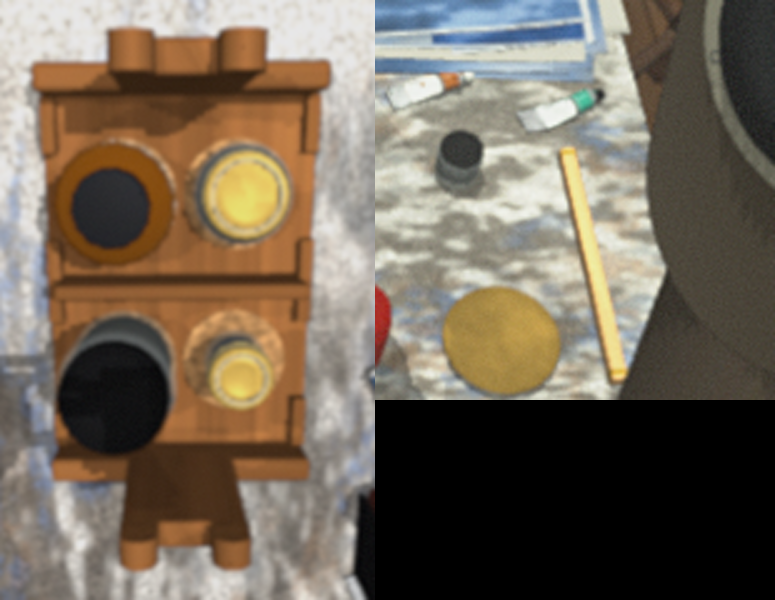

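Bar lies flat on the strip. Tote: flask cap (111,208), pot lid (245,195), little lid (240,377), tall lid (114,397) in the left crop.

Run:
```python
from h import *
import pickle
c1=pickle.load(open('w1.pkl','rb'));c2=pickle.load(open('w2.pkl','rb'));c=pickle.load(open('w3.pkl','rb'))
f=lambda x,y:((x+.5)/2.5-.5+260,(y+.5)/2.5-.5+40)
for n,p,z in [('cap',(111,208),.11),('pot',(245,195),.05),('little',(240,377),.058),('tall',(114,397),.105),('prongs R mid',(186,540),.139),('prongs L',(188,45),.139)]: print(n,atz(c,f(*p),z).round(4))
B=lambda x,y:((x-308+.5)/2.2-.5+340,(y+.5)/2.2-.5+25)
print(tri([(c,f(245,195)),(c2,B(553,203))]),tri([(c,f(111,208)),(c2,B(471,214))]))
```

```text
cap [0.5793 0.1603 0.11  ]
pot [0.6417 0.1621 0.05  ]
little [0.6399 0.0716 0.058 ]
tall [0.5776 0.0759 0.105 ]
prongs R mid [0.6093 0.0204 0.139 ]
prongs L [0.6108 0.2187 0.139 ]
(array([0.64213331, 0.16205436, 0.04536286]), [np.float64(0.00011195994053667785), np.float64(0.00011195994053671272)]) (array([0.57898723, 0.15984762, 0.10500242]), [np.float64(0.00012720451066876756), np.float64(0.0001272045106688764)])
```

move_arm(moves="0 0.03 -0.011 0.02 0 0 -0.5;0 0.061 -0.022 0.05 0 0 -0.5;0 0.061 -0.022 0.08 0 0 -0.5;0 0.061 -0.022 0.12 0 0 -0.5;0 0.061 -0.022 0.16 0 0 -0.5;0 0.061 -0.022 0.19 0 0 -0.5;0 0.061 -0.022 0.21 0 0 -0.5;0 0.061 -0.022 0.22 0 0 -0.5;0 0.061 -0.022 0.227 0 0 -0.5;0 0.061 -0.022 0.227 0 0 -0.5;0 0.061 -0.022 0.227 0 0 -0.5")

```text
time_s: 10.88
position: [0.5785, 0.1599, 0.0617]
tool_rot: [2.221, 2.221, 0.002]
wrist_force: [0.2, 0.2, -0.0]
width: 1.0
```

move_arm(moves="1 0 0 0 0 0 0;1 0 0 0 0 0 0;1 0 0 0 0 0 0;1 0 0 0 0 0 0;1 0 0 0 0 0 0;1 0 0 0 0 0 0;1 0 0 0 0 0 0;1 0 0 0 0 0 0")

```text
time_s: 11.55
position: [0.5781, 0.1599, 0.061]
tool_rot: [2.221, 2.221, 0.001]
wrist_force: [0.3, -0.2, 4.3]
width: 0.628
```

```bash
python3 st.py .425 .115 .06
```

```text
11.55 [0.5781 0.1599 0.061 ] tool y angle 0.02 tilt z [ 7.e-04  1.e-04 -1.e+00] w 55.3 j7 -0.73
shift [-0.0449 -0.1531  0.0009]
```

move_arm(moves="1 0 0 -0.01 0 0 0;1 0 0 -0.03 0 0 0;1 0 0 -0.05 0 0 0;1 0 -0.03 -0.06 0 0 0;1 0 -0.06 -0.06 0 0 0;1 -0.015 -0.09 -0.06 0 0 0;1 -0.03 -0.12 -0.06 0 0 0;1 -0.045 -0.145 -0.06 0 0 0;1 -0.045 -0.153 -0.05 0 0 0;1 -0.045 -0.153 -0.03 0 0 0;1 -0.045 -0.153 -0.01 0 0 0;1 -0.045 -0.153 0 0 0 0")

```text
time_s: 12.55
position: [0.4238, 0.1141, 0.0595]
tool_rot: [-2.221, -2.221, 0.003]
wrist_force: [-0.4, 0.3, -1.2]
width: 0.628
```

move_arm(moves="1 0 0 0.004 0 0 0;1 0 0 0.007 0 0 0;1 0 0 0.009 0 0 0;1 0 0 0.009 0 0 0;1 0 0 0.009 0 0 0")

```text
time_s: 12.97
position: [0.4252, 0.115, 0.0521]
tool_rot: [2.221, 2.222, 0.001]
wrist_force: [0.5, -0.5, -1.4]
width: 0.628
```

```bash
python3 st.py .425 .115 .051
python3 - <<'E'
from h import *
print(observe()['wrist_force'])
t=snapshot('scene');cv2.imwrite('pics/s1.png',cv2.resize(t[120:300,230:430],None,fx=3,fy=3,interpolation=cv2.INTER_CUBIC))
E
```

```text
12.9667 [0.4252 0.115  0.0521] tool y angle 0.03 tilt z [ 8.e-04  2.e-04 -1.e+00] w 55.2 j7 -0.78
shift [-0.     -0.0002  0.0011]
[ 0.49278988 -0.50748135 -1.39495727]
```

View pics/s1.png

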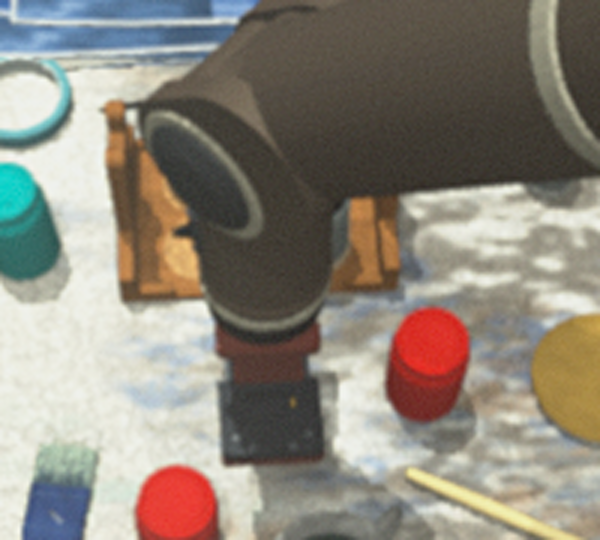

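Gripper holds the flask over the free front table area; nothing disturbed. Lower the last mm until contact.

move_arm(moves="1 0 0 0.001 0 0 0;1 0 0 0.002 0 0 0;1 0 0 0.002 0 0 0;1 0 0 0.002 0 0 0")

```text
time_s: 13.35
position: [0.4255, 0.1149, 0.0507]
tool_rot: [2.22, 2.221, 0.001]
wrist_force: [-2.4, -0.8, 10.7]
width: 0.627
```

move_arm(moves="0 0 0 0 0 0 0;0 0 0 0 0 0 0;0 0 0 0 0 0 0;0 0 0 0 0 0 0;0 0 0 -0.03 0 0 0;0 0 0 -0.07 0 0 0;0 0 0 -0.11 0 0 0;0 0.015 0.035 -0.12 0 0 0;0 0.03 0.075 -0.12 0 0 0;0 0.045 0.11 -0.12 0 0 0;0 0.045 0.15 -0.12 0 0 0;0 0.045 0.19 -0.12 0 0 0")

```text
time_s: 14.35
position: [0.6163, 0.1608, 0.1696]
tool_rot: [2.219, 2.223, 0.0]
wrist_force: [-0.0, -0.0, 0.3]
width: 1.0
```

```bash
python3 st.py .641 .16 .021
```

```text
14.35 [0.6163 0.1608 0.1696] tool y angle 0.11 tilt z [ 2.e-04 -0.e+00 -1.e+00] w 88.0 j7 -0.64
shift [-0.0008  0.0247  0.1486]
```

move_arm(moves="0 0 0.025 0 0 0 0;0 0 0.025 0.02 0 0 0;0 0 0.025 0.05 0 0 0;0 0 0.025 0.08 0 0 0;0 0 0.025 0.105 0 0 0;0 0 0.025 0.12 0 0 0;0 0 0.025 0.13 0 0 0;0 0 0.025 0.138 0 0 0;0 0 0.025 0.144 0 0 0;0 0 0.025 0.148 0 0 0;0 0 0.025 0.148 0 0 0;0 0 0.025 0.148 0 0 0")

```text
time_s: 15.35
position: [0.6403, 0.16, 0.0224]
tool_rot: [2.221, 2.221, 0.002]
wrist_force: [-0.0, 0.2, -0.6]
width: 0.999
```

```bash
python3 st.py .641 .16 .021
python3 - <<'E'
from h import *
print(observe()['wrist_force'])
im=snapshot('wrist');cv2.imwrite('pics/w4.png',im)
E
```

```text
15.35 [0.6403 0.16   0.0224] tool y angle 0.02 tilt z [ 1.1e-03  2.0e-04 -1.0e+00] w 87.9 j7 -0.72
shift [-0.      0.0007  0.0014]
[-0.04836864  0.16807872 -0.59802082]
```

View pics/w4.png

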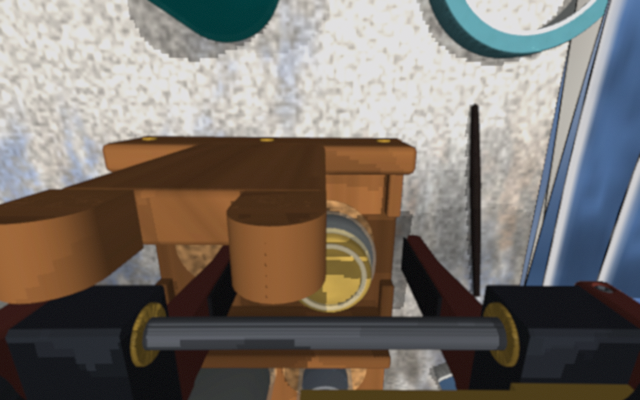

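Pot lid (≈(330,270)) lies between the fingertips (230 and 405). Close.

move_arm(moves="1 0 0 0 0 0 0;1 0 0 0 0 0 0;1 0 0 0 0 0 0;1 0 0 0 0 0 0;1 0 0 0 0 0 0;1 0 0 0 0 0 0;1 0 0 0 0 0 0;1 0 0 0 0 0 0;1 0 0 0 0 0 0")

```text
time_s: 16.15
position: [0.64, 0.1598, 0.0217]
tool_rot: [2.221, 2.222, 0.001]
wrist_force: [0.7, 1.3, 0.2]
width: 0.559
```

move_arm(moves="1 0 0 -0.01 0 0 0;1 0 0 -0.03 0 0 0;1 0 0 -0.06 0 0 0;1 0 0 -0.09 0 0 0;1 0 0 -0.12 0 0 0;1 0 0 -0.14 0 0 0;1 0 0 -0.15 0 0 0;1 0 0 -0.15 0 0 0")

```text
time_s: 16.82
position: [0.6407, 0.1604, 0.1745]
tool_rot: [2.219, 2.22, 0.005]
wrist_force: [0.5, 0.1, -1.6]
width: 0.562
```

```bash
python3 st.py .448 -.143 .15
python3 - <<'E'
from h import *
im=snapshot('wrist');cv2.imwrite('pics/w5.png',im)
c=get_calibration('wrist');print(atz(c,(320,300),.15))
ct=get_calibration('top');cv2.imwrite('pics/t2.png',snapshot('top'))
E
```

```text
16.8167 [0.6407 0.1604 0.1745] tool y angle 0.02 tilt z [ 3.8e-03  9.0e-04 -1.0e+00] w 49.5 j7 -0.63
shift [-0.3034 -0.1929  0.0235]
[0.6370733  0.11531794 0.15      ]
```

View pics/w5.png

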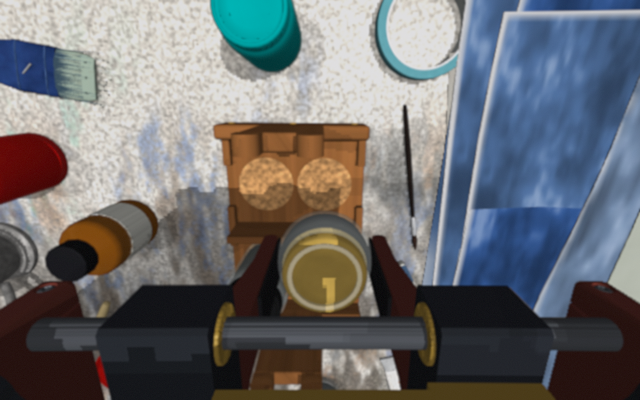

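Pot is held upright (49.5 mm); both left seats are seen at (267,183) and (325,183). Moving over the dish.

move_arm(moves="1 -0.033 -0.021 0 0 0 0;1 -0.066 -0.042 0 0 0 0;1 -0.1 -0.063 0 0 0 0;1 -0.133 -0.085 0 0 0 0;1 -0.167 -0.106 0 0 0 0;1 -0.2 -0.127 0 0 0 0;1 -0.233 -0.148 0 0 0 0;1 -0.267 -0.17 0 0 0 0;1 -0.29 -0.185 0 0 0 0;1 -0.304 -0.193 0 0 0 0;1 -0.304 -0.193 0 0 0 0;1 -0.304 -0.193 0 0 0 0")

```text
time_s: 17.92
position: [0.4458, -0.1447, 0.1704]
tool_rot: [-2.222, -2.218, 0.001]
wrist_force: [-0.1, 0.7, -0.8]
width: 0.558
```

```bash
python3 st.py .448 -.144 .05
python3 - <<'E'
from h import *
import pickle
c=get_calibration('wrist');im=snapshot('wrist');cv2.imwrite('pics/w6.png',im);pickle.dump(c,open('w6.pkl','wb'))
hsv=cv2.cvtColor(im,cv2.COLOR_BGR2HSV)
for P in [(.448,-.144,.011),(.448,-.144,.2025)]: print(proj(c,P))
E
```

```text
17.9167 [ 0.4458 -0.1447  0.1704] tool y angle -0.12 tilt z [-2.1e-03  9.0e-04 -1.0e+00] w 49.1 j7 -0.01
shift [0.0006 0.0025 0.1204]
[[326.56157009 185.20300189]]
[[329.04960212 285.81857464]]
```

View pics/w6.png

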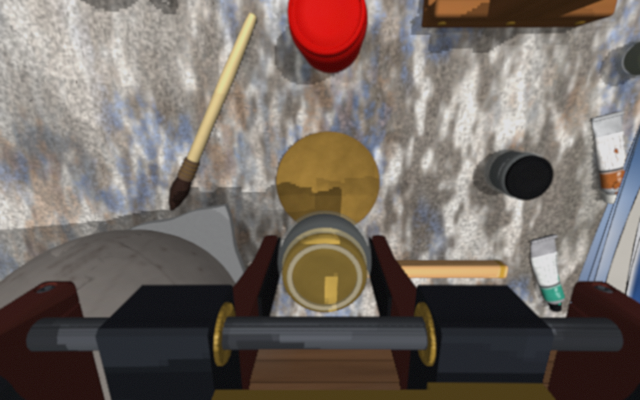

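Dish centre (327,181), pot lid centre (325,280), black jar lid (526,176). Lower onto dish.

move_arm(moves="1 0.0025 0.002 0.03 0 0 0;1 0.0025 0.002 0.06 0 0 0;1 0.0025 0.002 0.09 0 0 0;1 0.0025 0.002 0.11 0 0 0;1 0.0025 0.002 0.125 0 0 0;1 0.0025 0.002 0.135 0 0 0;1 0.0025 0.002 0.141 0 0 0;1 0.0025 0.002 0.145 0 0 0;1 0.0025 0.002 0.147 0 0 0;1 0.0025 0.002 0.148 0 0 0;1 0.0025 0.002 0.148 0 0 0")

```text
time_s: 18.88
position: [0.4494, -0.1418, 0.0241]
tool_rot: [2.22, 2.221, 0.001]
wrist_force: [0.7, 0.2, -0.7]
width: 0.558
```

```bash
python3 st.py .448 -.144 .0225
python3 - <<'E'
from h import *
import pickle
print(observe()['wrist_force'])
c=pickle.load(open('w6.pkl','rb'))
print('dish',atz(c,(327.5,181),.011),'pot',atz(c,(325,280),.199),'black',atz(c,(526,176),.044))
E
```

```text
18.8833 [ 0.4494 -0.1418  0.0241] tool y angle 0.02 tilt z [ 9.e-04 -4.e-04 -1.e+00] w 49.1 j7 -0.22
shift [-0.0022 -0.0014  0.0016]
[ 0.70304533  0.17691483 -0.66818806]
dish [ 0.44898489 -0.13945401  0.011     ] pot [ 0.44610036 -0.14302386  0.199     ] black [ 0.63354014 -0.12718792  0.044     ]
```

move_arm(moves="1 0 0 0.001 0 0 0;1 0 0 0.0015 0 0 0;1 0 0 0.0015 0 0 0")

```text
time_s: 19.13
position: [0.4493, -0.142, 0.0228]
tool_rot: [2.22, 2.221, 0.0]
wrist_force: [-0.9, 0.1, 3.7]
width: 0.559
```

move_arm(moves="0 0 0 0 0 0 0;0 0 0 0 0 0 0;0 0 0 0 0 0 0;0 0 0 0 0 0 0;0 0 0 -0.03 0 0 0;0 0 0 -0.07 0 0 0;0.2 0 0 -0.11 0 0 0;0.2 0.003 0.035 -0.12 0 0 0;0.2 0.006 0.075 -0.12 0 0 0;0.2 0.009 0.115 -0.12 0 0 0;0.2 0.0125 0.15 -0.12 0 0 0;0.2 0.0125 0.184 -0.12 0 0 0")

```text
time_s: 20.13
position: [0.6347, -0.1284, 0.1421]
tool_rot: [2.221, 2.222, 0.001]
wrist_force: [-0.4, -0.1, 0.2]
width: 0.804
```

```bash
python3 st.py .6335 -.1295 .01
python3 - <<'E'
from h import *
c=get_calibration('wrist');im=snapshot('wrist');cv2.imwrite('pics/w7.png',im)
print(observe()['wrist_force']);print(proj(c,[.6335,-.1295,.044]),proj(c,[.4493,-.142,.051]))
E
```

```text
20.1333 [ 0.6347 -0.1284  0.1421] tool y angle 0.04 tilt z [ 3.e-04  2.e-04 -1.e+00] w 70.8 j7 -0.18
shift [-0.0011 -0.0012  0.1321]
[ 3.9991228  -0.28915607  1.90680319]
[[322.7645176  204.65792176]] [[106.72702396 221.1157863 ]]
```

View pics/w7.png

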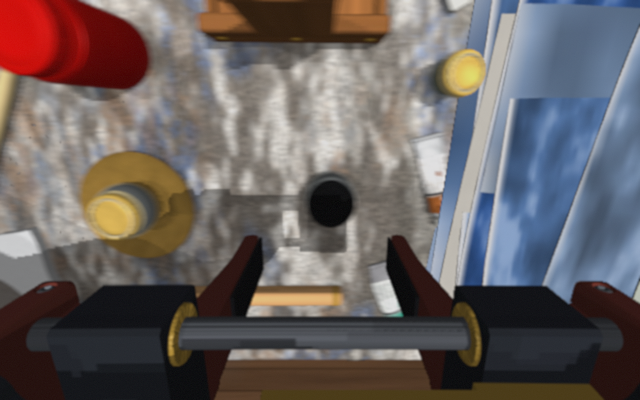

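Pot stands on the dish at (120,210); black lid (330,203), about 5 mm further in x than assumed. Correct and descend.

move_arm(moves="0.2 0 0.004 0.03 0 0 0;0.2 0 0.004 0.06 0 0 0;0.2 0 0.004 0.09 0 0 0;0.2 0 0.004 0.11 0 0 0;0.2 0 0.004 0.123 0 0 0;0.2 0 0.004 0.13 0 0 0;0.2 0 0.004 0.132 0 0 0;0.2 0 0.004 0.132 0 0 0;1 0 0.004 0.132 0 0 0;1 0 0.004 0.132 0 0 0;1 0 0.004 0.132 0 0 0;1 0 0.004 0.132 0 0 0")

```text
time_s: 21.18
position: [0.6374, -0.1293, 0.0111]
tool_rot: [2.22, 2.221, 0.001]
wrist_force: [0.7, -0.7, -0.7]
width: 0.534
```

move_arm(moves="1 0 0 0 0 0 0;1 0 0 0 0 0 0;1 0 0 0 0 0 0;1 0 0 0 0 0 0")

```text
time_s: 21.52
position: [0.6374, -0.1293, 0.011]
tool_rot: [2.22, 2.221, 0.001]
wrist_force: [0.1, -1.4, 5.7]
width: 0.514
```

```bash
python3 st.py .641 .16 .17
```

```text
21.5167 [ 0.6374 -0.1293  0.011 ] tool y angle 0.02 tilt z [ 1.1e-03 -5.0e-04 -1.0e+00] w 45.3 j7 -0.26
shift [ 0.2892  0.0039 -0.1592]
```

move_arm(moves="1 0 0 -0.02 0 0 0;1 0 0 -0.05 0 0 0;1 0 0 -0.085 0 0 0;1 0 0 -0.12 0 0 0;1 0.02 0 -0.155 0 0 0;1 0.055 0 -0.165 0 0 0;1 0.095 0.001 -0.165 0 0 0;1 0.13 0.002 -0.165 0 0 0;1 0.165 0.003 -0.165 0 0 0;1 0.2 0.004 -0.165 0 0 0;1 0.235 0.004 -0.165 0 0 0;1 0.265 0.004 -0.165 0 0 0")

```text
time_s: 22.52
position: [0.6401, 0.1386, 0.1749]
tool_rot: [-2.219, -2.223, 0.0]
wrist_force: [0.8, -0.2, -0.4]
width: 0.511
```

move_arm(moves="1 0.015 0 0 0 0 0;1 0.024 0 0 0 0 0;1 0.024 0 0 0 0 0;1 0.024 0 0 0 0 0;1 0.024 0 0 0 0 0")

```text
time_s: 22.93
position: [0.6413, 0.157, 0.1748]
tool_rot: [2.223, 2.218, -0.002]
wrist_force: [-0.0, 0.3, -1.2]
width: 0.514
```

```bash
python3 st.py .641 .16 .022
python3 - <<'E'
from h import *
import pickle
c=get_calibration('wrist');im=snapshot('wrist');cv2.imwrite('pics/w8.png',im);pickle.dump(c,open('w8.pkl','wb'))
w5=cv2.imread('pics/w5.png')
z=cv2.resize(im[110:320,200:420],None,fx=2.5,fy=2.5,interpolation=cv2.INTER_CUBIC);cv2.imwrite('pics/w8z.png',z)
E
```

```text
22.9333 [0.6413 0.157  0.1748] tool y angle -0.14 tilt z [-2.0e-04 -1.7e-03 -1.0e+00] w 45.3 j7 -0.62
shift [ 0.0032 -0.0003  0.1528]
```

View pics/w8z.png

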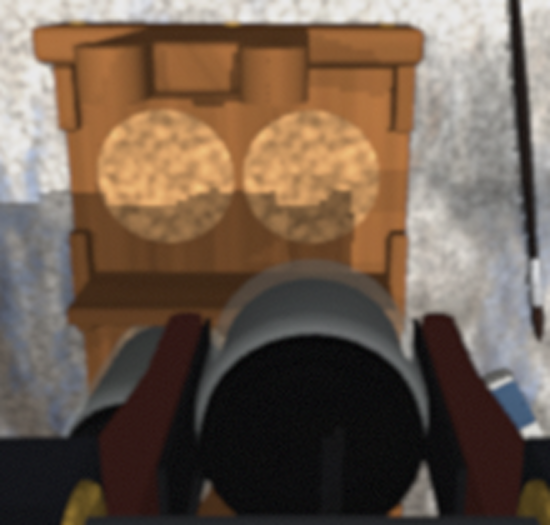

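Jar upright in the grip: lid centre (313,428); rear-left seat centre (311,177), front-left seat (166,177) in the crop.

Run:
```python
from h import *
import pickle
c=pickle.load(open('w8.pkl','rb'))
f=lambda x,y:((x+.5)/2.5-.5+200,(y+.5)/2.5-.5+110)
for n,p,z in [('lid',(313,428),.2078),('rear',(311,177),.010),('front',(166,177),.010)]: print(n,atz(c,f(*p),z).round(4))
```

```text
lid [0.6416 0.1611 0.2078]
rear [0.6413 0.1612 0.01  ]
front [0.5795 0.1613 0.01  ]
```

move_arm(moves="1 0 0 0.03 0 0 0;1 0 0 0.06 0 0 0;1 0 0 0.09 0 0 0;1 0 0 0.115 0 0 0;1 0 0 0.13 0 0 0;1 0 0 0.14 0 0 0;1 0 0 0.146 0 0 0;1 0 0 0.149 0 0 0;1 0 0 0.151 0 0 0;1 0 0 0.152 0 0 0;1 0 0 0.152 0 0 0")

```text
time_s: 23.9
position: [0.6413, 0.16, 0.024]
tool_rot: [2.221, 2.221, 0.002]
wrist_force: [0.1, 0.9, -1.0]
width: 0.516
```

```bash
python3 st.py .641 .159 .021; python3 -c "
from h import *
print(observe()['wrist_force'])"
```

```text
23.9 [0.6413 0.16   0.024 ] tool y angle 0.02 tilt z [ 1.4e-03  3.0e-04 -1.0e+00] w 45.4 j7 -0.71
shift [-0.001  -0.0004  0.003 ]
[ 0.11408284  0.88422301 -0.96362431]
```

move_arm(moves="1 -0.002 0 0.001 0 0 0;1 -0.002 0 0.002 0 0 0;1 -0.002 0 0.003 0 0 0;1 -0.002 0 0.0035 0 0 0;1 -0.002 0 0.0035 0 0 0")

```text
time_s: 24.32
position: [0.6412, 0.1576, 0.021]
tool_rot: [2.22, 2.221, 0.0]
wrist_force: [-3.8, -2.6, 7.4]
width: 0.514
```

move_arm(moves="0 0 0 0 0 0 0;0 0 0 0 0 0 0;0 0 0 0 0 0 0;0 0 0 0 0 0 0;0 0 0 -0.02 0 0 0;0 0 0 -0.06 0 0 0;0 0 0 -0.1 0 0 0;0 0 0 -0.14 0 0 0;0 -0.01 -0.036 -0.15 0 0 0;0 -0.02 -0.075 -0.15 0 0 0;0 -0.03 -0.115 -0.15 0 0 0;0 -0.04 -0.155 -0.15 0 0 0")

```text
time_s: 25.32
position: [0.484, 0.1174, 0.1695]
tool_rot: [2.221, 2.221, 0.0]
wrist_force: [-1.4, 0.0, 0.6]
width: 1.001
```

```bash
python3 st.py .4255 .115 .051;python3 - <<'E'
from h import *
c=get_calibration('wrist');im=snapshot('wrist');cv2.imwrite('pics/w9.png',im); print(proj(c,[.4255,.115,.1]),proj(c,[.6413,.1612,.054]))
E
```

```text
25.3167 [0.484  0.1174 0.1695] tool y angle 0.02 tilt z [ 3.e-04 -2.e-04 -1.e+00] w 88.1 j7 -0.6
shift [-0.0024 -0.0586  0.1185]
[[249.2972852  217.48175724]] [[503.54444011 149.72747534]]
```

View pics/w9.png

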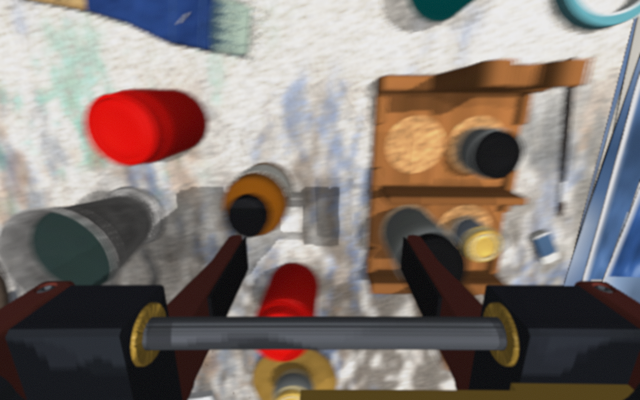

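Black jar stands on the rear-left seat (495,153); flask upright with cap at (248,215), exactly where predicted. Fetch the flask.

move_arm(moves="0 -0.0024 -0.035 0 0 0 0;0 -0.0024 -0.0586 0 0 0 0;0 -0.0024 -0.0586 0 0 0 0;0 -0.0024 -0.0586 0.03 0 0 0;0 -0.0024 -0.0586 0.06 0 0 0;0 -0.0024 -0.0586 0.09 0 0 0;0 -0.0024 -0.0586 0.11 0 0 0;0 -0.0024 -0.0586 0.118 0 0 0;0 -0.0024 -0.0586 0.118 0 0 0;1 -0.0024 -0.0586 0.118 0 0 0;1 -0.0024 -0.0586 0.118 0 0 0;1 -0.0024 -0.0586 0.118 0 0 0")

```text
time_s: 26.37
position: [0.4283, 0.1157, 0.0529]
tool_rot: [2.22, 2.221, 0.003]
wrist_force: [-0.3, 0.5, -0.7]
width: 0.812
```

move_arm(moves="1 0 0 0 0 0 0;1 0 0 0 0 0 0;1 0 0 0 0 0 0;1 0 0 0 0 0 0;1 0 0 0 0 0 0")

```text
time_s: 26.78
position: [0.4274, 0.1153, 0.0522]
tool_rot: [2.221, 2.221, 0.0]
wrist_force: [-1.4, -0.4, 7.0]
width: 0.626
```

```bash
python3 st.py .578 .1599 .12
```

```text
26.7833 [0.4274 0.1153 0.0522] tool y angle 0.02 tilt z [ 8.e-04 -4.e-04 -1.e+00] w 55.1 j7 -0.79
shift [ 0.0445  0.1506 -0.0677]
```

move_arm(moves="1 0 0 -0.02 0 0 0;1 0 0 -0.045 0 0 0;1 0 0 -0.07 0 0 0;1 0.01 0.03 -0.07 0 0 0;1 0.02 0.065 -0.07 0 0 0;1 0.03 0.1 -0.07 0 0 0;1 0.04 0.13 -0.07 0 0 0;1 0.0445 0.148 -0.07 0 0 0;1 0.0445 0.1505 -0.07 0 0 0;1 0.0445 0.1505 -0.07 0 0 0;1 0.0445 0.1505 -0.07 0 0 0")

```text
time_s: 27.7
position: [0.5764, 0.1596, 0.1211]
tool_rot: [-2.22, -2.222, 0.003]
wrist_force: [0.0, -0.1, -1.8]
width: 0.628
```

```bash
python3 st.py .578 .1599 .062
```

```text
27.7 [0.5764 0.1596 0.1211] tool y angle 0.04 tilt z [-1.8e-03 -6.0e-04 -1.0e+00] w 55.3 j7 -0.7
shift [0.0003 0.0017 0.059 ]
```

move_arm(moves="1 0 0.0005 0.015 0 0 0;1 0 0.0005 0.03 0 0 0;1 0 0.0005 0.043 0 0 0;1 0 0.0005 0.051 0 0 0;1 0 0.0005 0.056 0 0 0;1 0 0.0005 0.058 0 0 0;1 0 0.0005 0.059 0 0 0;1 0 0.0005 0.059 0 0 0;1 0 0.0005 0.059 0 0 0")

```text
time_s: 28.45
position: [0.5785, 0.1601, 0.0632]
tool_rot: [2.221, 2.222, 0.001]
wrist_force: [-0.3, -0.4, -2.5]
width: 0.627
```

```bash
python3 st.py .578 .1599 .062; python3 -c "
from h import *
print(observe()['wrist_force'])"
```

```text
28.45 [0.5785 0.1601 0.0632] tool y angle 0.02 tilt z [ 8.e-04  2.e-04 -1.e+00] w 55.1 j7 -0.74
shift [-0.0002 -0.0005  0.0012]
[-0.2731244  -0.36627821 -2.46390031]
```

move_arm(moves="1 0 0 0.001 0 0 0;1 0 0 0.002 0 0 0;1 0 0 0.002 0 0 0;1 0 0 0.002 0 0 0")

```text
time_s: 28.78
position: [0.5786, 0.1603, 0.0623]
tool_rot: [2.22, 2.221, 0.002]
wrist_force: [-3.1, -1.4, 9.4]
width: 0.627
```

move_arm(moves="0 0 0 0 0 0 0;0 0 0 0 0 0 0;0 0 0 0 0 0 0;0 0 0 0 0 0 0;0 0 0 -0.02 0 0 0;0 0 0 -0.055 0 0 0;0 0 0 -0.09 0 0 0;0 0 0 -0.13 0 0 0;0.4 -0.015 -0.003 -0.16 0 0 7;0.4 -0.05 -0.007 -0.17 0 0 14;0.4 -0.09 -0.012 -0.17 0 0 21;0.4 -0.13 -0.017 -0.17 0 0 28")

```text
time_s: 29.78
position: [0.5614, 0.0293, 0.2319]
tool_rot: [2.695, 1.612, 0.004]
wrist_force: [0.3, -0.5, 0.8]
width: 0.736
```

```bash
python3 st.py .5265 -.2456 .2
```

```text
29.7833 [0.5614 0.0293 0.2319] tool y angle -28.22 tilt z [ 2.7e-03  2.0e-04 -1.0e+00] w 64.8 j7 -0.83
shift [-0.2588  0.0991  0.0318]
```

move_arm(moves="0.4 -0.03 0.011 0 0 0 7;0.4 -0.06 0.023 0 0 0 14;0.4 -0.09 0.034 0 0 0 21;0.4 -0.12 0.046 0 0 0 28;0.4 -0.15 0.058 0 0 0 35;0.4 -0.18 0.069 0 0 0 42;0.4 -0.21 0.08 0 0 0 49;0.4 -0.24 0.092 0.01 0 0 56;0.4 -0.259 0.099 0.03 0 0 61.5;0.4 -0.259 0.099 0.03 0 0 61.5;0.4 -0.259 0.099 0.03 0 0 61.5")

```text
time_s: 30.7
position: [0.5261, -0.246, 0.1994]
tool_rot: [-3.141, -0.012, 0.004]
wrist_force: [0.5, 0.9, 0.5]
width: 0.598
```

```bash
python3 st.py .5265 -.2456 .006;python3 - <<'E'
from h import *
c=get_calibration('wrist');im=snapshot('wrist');cv2.imwrite('pics/w10.png',im); print(proj(c,[[.5265,-.2456,.018],[.6525,-.2456,.018],[.4005,-.2456,.018]]))
E
```

```text
30.7 [ 0.5261 -0.246   0.1994] tool y angle -89.55 tilt z [-0.0023  0.001  -1.    ] w 52.6 j7 -1.32
shift [ 0.0008 -0.0002  0.1934]
[[325.57582014 178.85615268]
 [326.73613427  55.57987379]
 [324.64476867 278.16947395]]
```

View pics/w10.png

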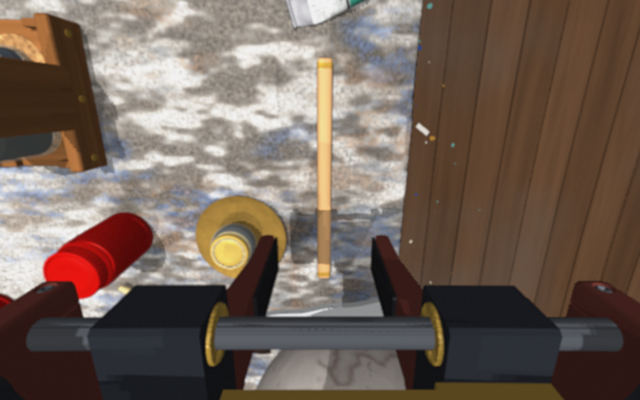

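Bar lies where predicted (325,58)–(324,278). Descend and grip.

move_arm(moves="0.4 0 0 0.03 0 0 0;0.4 0 0 0.07 0 0 0;0.4 0 0 0.11 0 0 0;0.4 0 0 0.14 0 0 0;0.4 0 0 0.165 0 0 0;0.4 0 0 0.18 0 0 0;0.4 0 0 0.188 0 0 0;0.4 0 0 0.192 0 0 0;0.4 0 0 0.194 0 0 0;0.4 0 0 0.194 0 0 0;1 0 0 0.194 0 0 0;1 0 0 0.194 0 0 0")

```text
time_s: 31.75
position: [0.5279, -0.2455, 0.0078]
tool_rot: [3.141, 0.015, 0.003]
wrist_force: [-1.4, 0.1, -0.4]
width: 0.488
```

move_arm(moves="1 0 0 0 0 0 0;1 0 0 0 0 0 0;1 0 0 0 0 0 0;1 0 0 0 0 0 0;1 0 0 0 0 0 0;1 0 0 0 0 0 0;1 0 0 0 0 0 0;1 0 0 0 0 0 0")

```text
time_s: 32.42
position: [0.5272, -0.2454, 0.0068]
tool_rot: [3.141, 0.014, 0.0]
wrist_force: [-0.4, 0.6, 3.6]
width: 0.176
```

```bash
python3 st.py .607 .1164 .2
```

```text
32.4167 [ 0.5272 -0.2454  0.0068] tool y angle -89.49 tilt z [ 1.e-04 -2.e-04 -1.e+00] w 15.5 j7 -1.41
shift [ 0.0831 -0.361  -0.1932]
```

move_arm(moves="1 0 0 -0.02 0 0 0;1 0 0 -0.055 0 0 0;1 0 0 -0.095 0 0 -6;1 0 -0.01 -0.13 0 0 -13;1 0.012 -0.04 -0.16 0 0 -20;1 0.022 -0.075 -0.18 0 0 -27;1 0.032 -0.11 -0.2 0 0 -34;1 0.042 -0.15 -0.21 0 0 -41;1 0.052 -0.19 -0.21 0 0 -48;1 0.062 -0.23 -0.21 0 0 -55;1 0.072 -0.27 -0.21 0 0 -62;1 0.08 -0.31 -0.21 0 0 -69")

```text
time_s: 33.42
position: [0.6044, 0.0666, 0.2166]
tool_rot: [2.576, 1.798, 0.0]
wrist_force: [1.3, -1.1, -1.7]
width: 0.183
```

```bash
python3 st.py .6075 .1168 .2
```

```text
33.4167 [0.6044 0.0666 0.2166] tool y angle -20.16 tilt z [ 3.e-04 -2.e-04 -1.e+00] w 16.1 j7 -0.8
shift [ 0.0481 -0.0144  0.0166]
```

move_arm(moves="1 0.025 -0.007 0 0 0 -7;1 0.048 -0.0144 0 0 0 -14;1 0.048 -0.0144 0.005 0 0 -20.1;1 0.048 -0.0144 0.01 0 0 -20.1;1 0.048 -0.0144 0.01 0 0 -20.1;1 0.048 -0.0144 0.01 0 0 -20.1;1 0.048 -0.0144 0.01 0 0 -20.1")

```text
time_s: 34.0
position: [0.6077, 0.1135, 0.2065]
tool_rot: [2.233, 2.209, -0.001]
wrist_force: [0.7, 0.3, -0.7]
width: 0.181
```

```bash
python3 st.py .6085 .1168 .125;python3 - <<'E'
from h import *
import pickle
c=get_calibration('wrist');pickle.dump(c,open('w11.pkl','wb'));im=snapshot('wrist');cv2.imwrite('pics/w11.png',im); print(proj(c,[[.6085,.2428,.222],[.6085,.2195,.139]]))
E
```

```text
34.0 [0.6077 0.1135 0.2065] tool y angle -0.63 tilt z [-2.e-04 -7.e-04 -1.e+00] w 15.9 j7 -0.57
shift [0.0033 0.0008 0.0815]
[[322.81987061 -19.14520266]
 [323.66758286  67.32538569]]
```

View pics/w11.png

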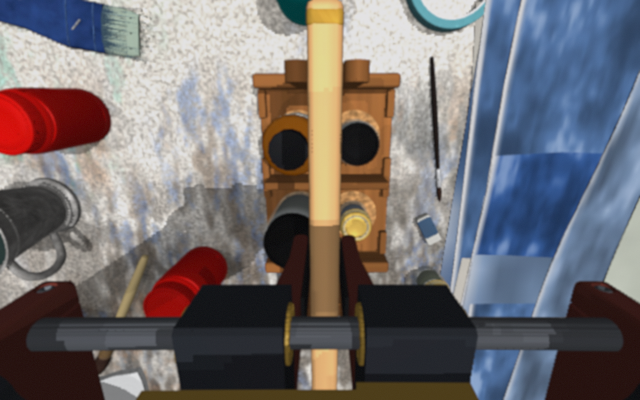

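Bar centred over the notches (bar u≈325, prongs mid u≈327); all jars in place. Descend gently.

move_arm(moves="1 0.003 0.0005 0.02 0 0 -0.3;1 0.003 0.0005 0.04 0 0 -0.3;1 0.003 0.0005 0.055 0 0 -0.3;1 0.003 0.0005 0.063 0 0 -0.3;1 0.003 0.0005 0.068 0 0 -0.3;1 0.003 0.0005 0.072 0 0 -0.3;1 0.003 0.0005 0.075 0 0 -0.3;1 0.003 0.0005 0.077 0 0 -0.3;1 0.003 0.0005 0.078 0 0 -0.3;1 0.003 0.0005 0.078 0 0 -0.3")

```text
time_s: 34.88
position: [0.6082, 0.118, 0.1289]
tool_rot: [2.223, 2.22, 0.001]
wrist_force: [-0.1, -0.2, -0.2]
width: 0.179
```

```bash
python3 st.py .608 .1165 .125
python3 - <<'E'
from h import *
import pickle
c=pickle.load(open('w11.pkl','rb'))
print('bar end',atz(c,(325.5,1),.2177),observe()['wrist_force'])
E
```

```text
34.8833 [0.6082 0.118  0.1289] tool y angle -0.09 tilt z [ 5.e-04  0.e+00 -1.e+00] w 15.8 j7 -0.62
shift [-0.0015 -0.0002  0.0039]
bar end [0.609531   0.23700824 0.2177    ] [-0.10956996 -0.20262119 -0.20358007]
```

move_arm(moves="1 -0.001 0 0.002 0 0 0;1 -0.001 0 0.004 0 0 0;1 -0.001 0 0.005 0 0 0;1 -0.001 0 0.005 0 0 0;1 -0.001 0 0.005 0 0 0")

```text
time_s: 35.3
position: [0.6083, 0.1168, 0.1248]
tool_rot: [2.222, 2.219, 0.0]
wrist_force: [-2.4, -1.6, 8.5]
width: 0.183
```

move_arm(moves="0.4 0 0 0 0 0 0;0.4 0 0 0 0 0 0;0.4 0 0 0 0 0 0;0.4 0 0 0 0 0 0;0.4 0 0 0 0 0 0;0.4 0 0 -0.02 0 0 0;0.4 0 0 -0.06 0 0 0;0.4 0 0 -0.1 0 0 0;0.4 0 0 -0.14 0 0 0;0.4 0 0 -0.165 0 0 0;0.4 0 0 -0.165 0 0 0;0.4 0 0 -0.165 0 0 0")

```text
time_s: 36.3
position: [0.6086, 0.1173, 0.29]
tool_rot: [2.222, 2.218, 0.003]
wrist_force: [-0.1, 0.3, 0.2]
width: 0.602
```

```bash
python3 st.py;python3 - <<'E'
from h import *
import pickle
c=get_calibration('wrist');pickle.dump(c,open('w12.pkl','wb'));im=snapshot('wrist')
z=cv2.resize(im[30:290,250:420],None,fx=2.2,fy=2.2,interpolation=cv2.INTER_CUBIC)
s=cv2.resize(snapshot('scene')[120:290,230:470],None,fx=1.7,fy=1.7,interpolation=cv2.INTER_CUBIC)
s=cv2.copyMakeBorder(s,0,z.shape[0]-s.shape[0],0,0,cv2.BORDER_CONSTANT)
cv2.imwrite('pics/fin.png',np.hstack([z,s]));print(z.shape,s.shape)
E
```

```text
36.3 [0.6086 0.1173 0.29  ] tool y angle -0.08 tilt z [ 2.9e-03  3.0e-04 -1.0e+00] w 52.9 j7 -0.53
(572, 374, 3) (572, 408, 3)
```

View pics/fin.png

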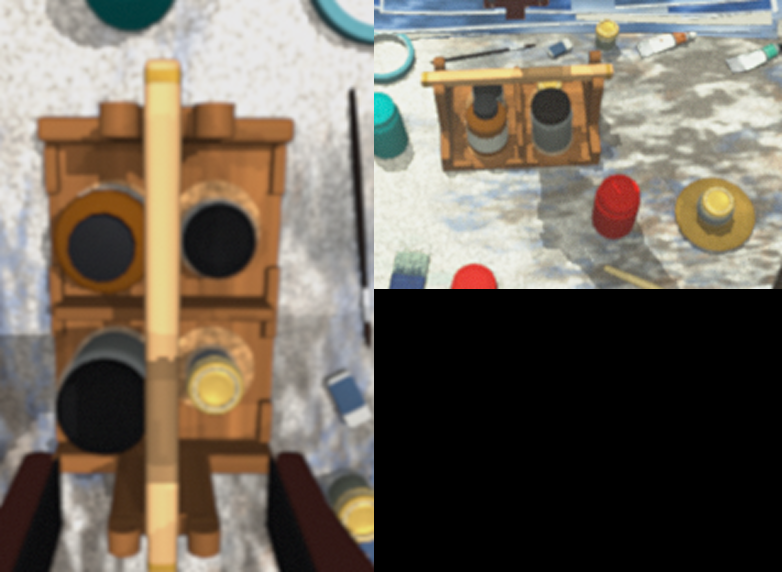

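Bar in both notches (ends (164,63)/(161,571)); cap (102,247), tall lid (103,405), little lid (215,384), black lid (219,240); pot on dish. Numeric check.

Run:
```python
from h import *
import pickle
c=pickle.load(open('w12.pkl','rb'));f=lambda x,y:((x+.5)/2.2-.5+250,(y+.5)/2.2-.5+30)
for n,p,z in [('barF',(164,63),.136),('barN',(161,570),.136),('cap',(102,247),.11),('tall',(103,405),.105),('little',(215,384),.058),('black',(219,240),.054),('prongsL',(167,118),.139),('prongsR',(164,543),.139)]: print(n,atz(c,f(*p),z).round(4))
cs=get_calibration('scene');g=lambda x,y:((x-374+.5)/1.7-.5+230,(y+.5)/1.7-.5+120)
print('potlid',atz(cs,g(716,203),.051),'dish',atz(cs,g(715,214),.011))
```

```text
barF [0.6094 0.2397 0.136 ]
barN [ 0.6075 -0.0036  0.136 ]
cap [0.5791 0.1607 0.11  ]
tall [0.5769 0.077  0.105 ]
little [0.64   0.0734 0.058 ]
black [0.6409 0.158  0.054 ]
prongsL [0.6107 0.218  0.139 ]
prongsR [0.6091 0.0142 0.139 ]
potlid [ 0.44813071 -0.13958833  0.051     ] dish [ 0.45011219 -0.1467347   0.011     ]
```

```bash
python3 -c "
from station import *
print(sign_off(), observe()['time_s'])"
```

```text
the job is handed in; nothing more can be done
the job is handed in; nothing more can be done
```

The inks are changed and the job is handed in after about 36 s of the 141 s allowed. Sign-off gives no verdict, so these results rest on my own last checks.

**What I did:**
1. Laid the handle bar on the right-hand strip.
2. Stood the brown bottle on the table in front of the tote; it was the tall container before the pot.
3. Stood the pot on the brass dish.
4. Put the black-lidded jar on the rear-left seat the pot left.
5. Put the bottle back on its seat and laid the bar in both notches.

**Last checks (wrist and scene cameras):**

| Item | Result |
|---|---|
| Bottle cap | within about 1 mm of its start |
| Tall jar and little jar (never touched) | measured within about 2 mm of their start |
| Black-lidded jar | about 3 mm from the seat centre |
| Pot | roughly 2–7 mm from the dish centre (22 mm allowed) |
| Bar | in both notches; ends and middle about 1–2 mm from the start and the prongs' midline |
| Forces | at most about 11 N in the force readings after each move (limits 40 N and 120 N) |

**Disagreements and misses:**
- The fixed cameras and the wrist camera disagreed by about 4 mm. The fixed pair also read heights about 5–17 mm too high against the given sizes, so I relied on the wrist views.
- One early wrist estimate of the black-lidded jar was about 5 mm off; I corrected it before gripping.
- I viewed 17 pictures, three over the budget of 14 and past the one or two extra allowed.

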